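Find the loose clamp bolt and hold its cap open

TASK

One of the three bolts on the boring-bar block has worked loose: tap the bolt heads downwards until you find the one that sinks, and push it fully down. Then lift the hinged cap behind that bolt by its ball knob to 45 degrees or more, and finish while still holding it open in the gripper so that the bay can be inspected. Leave the other two caps shut and the loose pieces around where they lie.

Things in the scene. Friction and masses are not known exactly. Their poses are not given: they have to be found in the camera images.
- block: Grey boring-bar block, bolted to the bench. 150 mm deep (own x from -85 to +65), 260 mm wide (own y from -130 to +130), 50 mm high. Origin: on the bench, under its middle; z up, x away from the robot, y to the robot's left (it stands turned a little either way). Three stations at y = +84 (left), 0 (middle), -84 mm (right). Each has a bolt in the front strip at x = -60 mm and, behind it, a hinged cap over a bay. All three stations look the same.
- head_left (a point): Centre of the top face of the left station's hexagon bolt head (steel, 19 mm across flats, 13 mm high, on a 12 mm shank). At the start the top face is 73 mm above the bench, 23 mm above the block's top; the points move with the bolts. A loose bolt sinks 8 mm when pushed down with about 3 N and stays down; a tight one gives less than 2 mm under a tap of 6 to 25 N. Any one of the three may be the loose one.
- bolt_left (a joint): How far the left bolt has sunk, m: 0 at the start, 0.008 fully down.
- knob_left (a point): Centre of the black ball knob (22 mm diameter) on the left cap: 88 mm above the bench when shut, on an 8 mm stem, 30 mm above the cap's top face and 67 mm nearer the robot (block's x) than the hinge. The point moves with the cap.
- hinge_left (a point): Middle of the left cap's hinge axis, which runs along the block's y at the cap's far edge, 54 mm above the bench, at block x = +62 mm.
- cap_left (a joint): Opening angle of the left cap, rad: 0 shut, at most 1.3. The cap is a steel plate 80 x 80 x 8 mm, about 0.2 to 0.4 kg; its edge towards the robot rises. The hinge is free and the cap falls shut when let go. The neighbouring cap is 4 mm away.
- head_middle (a point): Centre of the top face of the middle station's hexagon bolt head (steel, 19 mm across flats, 13 mm high, on a 12 mm shank). At the start the top face is 73 mm above the bench, 23 mm above the block's top; the points move with the bolts. A loose bolt sinks 8 mm when pushed down with about 3 N and stays down; a tight one gives less than 2 mm under a tap of 6 to 25 N. Any one of the three may be the loose one.
- bolt_middle (a joint): How far the middle bolt has sunk, m: 0 at the start, 0.008 fully down.
- knob_middle (a point): Centre of the black ball knob (22 mm diameter) on the middle cap: 88 mm above the bench when shut, on an 8 mm stem, 30 mm above the cap's top face and 67 mm nearer the robot (block's x) than the hinge. The point moves with the cap.
- hinge_middle (a point): Middle of the middle cap's hinge axis, which runs along the block's y at the cap's far edge, 54 mm above the bench, at block x = +62 mm.
- cap_middle (a joint): Opening angle of the middle cap, rad: 0 shut, at most 1.3. The cap is a steel plate 80 x 80 x 8 mm, about 0.2 to 0.4 kg; its edge towards the robot rises. The hinge is free and the cap falls shut when let go. The neighbouring cap is 4 mm away.
- head_right (a point): Centre of the top face of the right station's hexagon bolt head (steel, 19 mm across flats, 13 mm high, on a 12 mm shank). At the start the top face is 73 mm above the bench, 23 mm above the block's top; the points move with the bolts. A loose bolt sinks 8 mm when pushed down with about 3 N and stays down; a tight one gives less than 2 mm under a tap of 6 to 25 N. Any one of the three may be the loose one.
- bolt_right (a joint): How far the right bolt has sunk, m: 0 at the start, 0.008 fully down.
- knob_right (a point): Centre of the black ball knob (22 mm diameter) on the right cap: 88 mm above the bench when shut, on an 8 mm stem, 30 mm above the cap's top face and 67 mm nearer the robot (block's x) than the hinge. The point moves with the cap.
- hinge_right (a point): Middle of the right cap's hinge axis, which runs along the block's y at the cap's far edge, 54 mm above the bench, at block x = +62 mm.
- cap_right (a joint): Opening angle of the right cap, rad: 0 shut, at most 1.3. The cap is a steel plate 80 x 80 x 8 mm, about 0.2 to 0.4 kg; its edge towards the robot rises. The hinge is free and the cap falls shut when let go. The neighbouring cap is 4 mm away.
- nut: Loose steel ring nut, 20 mm across, 9 mm high, lying on the block's top between the left and middle bolts; bystander. Origin under its centre.
- washer: Loose washer, 22 mm across, 4 mm thick, lying on the block's top between the middle and right bolts; bystander. Origin under its centre.
- sleeve: Steel taper sleeve standing to the left of the block, 42 mm wide, 85 mm high; bystander. Origin under its centre.
- clamp: Dark steel U clamp lying to the right of the block, 130 x 60 x 22 mm; bystander. Origin under the middle of its two arms, long along its x.
- endmill: End mill lying in front of the block, to the left, 90 mm long, 16 mm thick; bystander. Origin under it, 50 mm from the shank end.
- hexblock: Dark steel block lying in front of the block, to the right, 30 x 50 x 30 mm; bystander. Origin under its centre.

How it is judged:
On the way:
1. the loose bolt has been found: it is pushed down (value of joint any of bolt_left, bolt_middle, bolt_right above 0.005 m), for 0.2 s.
At the end, for the whole second after the job is handed in: The loose bolt is sunk by more than 5 mm, the cap behind it is open by more than 0.7 rad and still (below 0.2 rad/s), held by the robot's fingers (contact above 0.3 N), and the other two caps are shut (below 0.1 rad) (((value of joint bolt_left above 0.005 m and value of joint cap_left above 0.7 rad and velocity of joint cap_left between -0.2 and 0.2 rad/s and contact force between the fingers and cap_left above 0.3 N and value of joint each of cap_middle, cap_right below 0.1 rad) or (value of joint bolt_middle above 0.005 m and value of joint cap_middle above 0.7 rad and velocity of joint cap_middle between -0.2 and 0.2 rad/s and contact force between the fingers and cap_middle above 0.3 N and value of joint each of cap_left, cap_right below 0.1 rad) or (value of joint bolt_right above 0.005 m and value of joint cap_right above 0.7 rad and velocity of joint cap_right between -0.2 and 0.2 rad/s and contact force between the fingers and cap_right above 0.3 N and value of joint each of cap_left, cap_middle below 0.1 rad))); the arm keeps its last pose, push and grip.
It fails at once if the cap of a bolt that has not been found sunk is opened by more than 0.25 rad ((value of joint cap_left above 0.25 rad and value of joint bolt_left below 0.004 m) or (value of joint cap_middle above 0.25 rad and value of joint bolt_middle below 0.004 m) or (value of joint cap_right above 0.25 rad and value of joint bolt_right below 0.004 m)).
It fails at once if a loose bystander is moved by more than 25 mm (distance of any of nut, washer, sleeve, clamp, endmill, hexblock from where it was at the start of the episode above 0.025 m).
It also fails if it takes over 48 s, if anything falls off the work surface, if the arm or the gripper's body presses on something with over 40 N, if the wrist force passes 120 N, or if a joint passes its speed limit or range.

ROBOT

A 6-joint arm with a two-finger parallel gripper is mounted at the origin on the work surface. World frame = base frame: x ahead of the robot, y to its left, z up, the work surface at z = 0. Lengths are in m, angles in rad, forces in N, time in s.
With the tool pointing down it reaches from about 0.35 to 0.975 m from the base axis. Payload 4.9 kg.
Tool frame: the origin (TCP) lies on the centre line of the jaws, within the pads' length; the fingertips stand 11 mm ahead of it and the grasp point (between the pads) lies 8 mm behind it; z points along the fingers, y is the direction in which the jaws open and shut (so a half turn about z gives the same grasp; the last joint's range is limited). The gripper opens to 85 mm and grips with 20 to 120 N. Pads are 22 mm wide; open, the fingers measure 114 mm over their backs; the gripper's body (76 mm by 85 mm) begins 54 mm behind the grasp point. The pads swing forward as they close: fully open they stand 13 mm farther back than shut.
Start: joints at [-1.337, 0.053, 1.613, -0, 1.476, -0.119], TCP at [0.216, -0.586, 0.242] pointing down, gripper open.
Joint ranges: [-3.01, 3.01], [-1.01, 2.22], [0.06, 2.58], [-1.02, 4.17], [0.09, 2.62], [-3.14, 3.14]. Speed limits (rad/s): [2.57, 2.57, 3.14, 3.14, 3.14, 3.14].

INTERFACE

Orientations are given as a rotation vector (axis times angle).
In Python, from station import ctrl gives the robot as it stands.
- The arm moves only by the tool send_rows, never from a script. Its argument "series" is a list of rows, each an object of numbers: "tx", "ty", "tz": the shift along the tool's x, y, z in cm; "wx", "wy", "wz": the turn, a rotation vector about the tool's x, y, z in rad; "jaw": the closure, from 0 (fully open) to 1 (shut). In form: [{"tx": .., "ty": .., "tz": .., "wx": .., "wy": .., "wz": .., "jaw": ..}, ...]. A call has 1 to 5 rows; each row shifts and turns the pose as measured when the row begins, along the tool's axes as they then stand; what a row does not reach is not made up. A row lasts 1/8 s, in which the tool goes at most 62.5 mm and 10.7 degrees, less where a joint would pass 70% of its speed; a pose out of reach is approached as far as the arm can. A call is refused whole if a number of a shift passes 6.25 or a number of a turn 0.188, either way. A call with a gripper value outside its range is refused whole. The fingers move at their own pace and stop on an object; "squeeze" is the grip in N (left out, the last holds). Time passes only in rows, so rows that do not move let the fingers close. It gives the time, the measured TCP pose, the force and the opening at its end, in the units of the state.
- ctrl.get_obs(): the state, without advancing time (a new reading comes with each control period).
- ctrl.get_image(name): name is "scene" or "top" or "wrist"; returns the picture (480x640x3 uint8, red, green, blue); there is no depth.
- ctrl.camera_info(name): a dict with "mtx" (3x3 intrinsics, pixels), "R" (3x3) and "t" (3): a world point X has camera coordinates R X + t. Camera axes: x right, y down, z forward; pixel columns grow to the right and rows downward; lengths in m; the calibration is good to about 2 mm. A picture is of the moment at which its call begins: read the wrist's pose just before it. camera_info takes no time and is no camera call; for the wrist camera it gives the pose at the moment of the call.
- ctrl.finish_job(): hands the job in, once; it reports no verdict.
The state is a dict: "t": time; "q": joint angles; "dq": joint speeds; "effort": joint torques, N m; "tool_pos": TCP position; "tool_rot": TCP orientation; "contact_force": force on the tool from outside, world axes, zero at the start; "wrist_torque": the same for the moment, N m; "opening": finger opening in m.
Only numpy, scipy, OpenCV 4.12 (cv2) and the standard library are available. Lean on these libraries where they do the work, as an engineer would, in place of code of your own. Each camera call takes 0.05 s, during which the arm holds its last target.

## Working session

There is one attempt and no reset: what is moved stays moved. The work goes in short steps, Python scripts to look and compute and a tool call to move; the robot and the scene stay as the last step left them, time stands still between calls to the robot, and variables do not carry over. Pictures are saved under pics/ and viewed, and the job is handed in when it is done.

Besides the shell and the picture viewer there is one more tool, called after "Request:" as a command line: name --argument value ..., lists and objects as JSON in quotes. send_rows: Moves the arm, as the interface text tells. Its arguments: {"type":"object","properties":{"series":{"type":"array"},"squeeze":{"type":"number"}},"required":["series"]}

```bash
mkdir -p pics; ls
python3 - <<'E'
from station import ctrl
import cv2
o=ctrl.get_obs();print(o)
for n in("scene","top"):
    im=ctrl.get_image(n);cv2.imwrite(f"pics/{n}0.png",im[:,:,::-1]);print(n,ctrl.camera_info(n))
E
```

```text
pics
{'t': 0.0, 'q': array([-1.33701367e+00,  5.33135130e-02,  1.61427075e+00, -5.34383514e-05,
        1.47599840e+00, -1.19021830e-01]), 'dq': array([-0.00179035, -0.00100305,  0.00108307,  0.00038641,  0.00024395,
       -0.0007064 ]), 'effort': array([-8.74865127e-04, -3.93673074e+01, -3.70179605e+01, -1.27654339e-04,
        7.01777419e-03,  1.05263015e-05]), 'tool_pos': array([ 0.21579274, -0.58593394,  0.24110376]), 'tool_rot': array([-3.09088530e+00, -5.50974087e-01,  2.62519714e-04]), 'contact_force': array([0.24736919, 0.26869988, 0.55201455]), 'wrist_torque': array([0.02894062, 0.0678024 , 0.01247843]), 'opening': 0.08492649140509556}
scene {'mtx': array([[469.47215335,   0.        , 324.30565066],
       [  0.        , 469.47215335, 242.50887314],
       [  0.        ,   0.        ,   1.        ]]), 'R': array([[ 0.07046394,  0.99750554, -0.00418784],
       [ 0.86893554, -0.06344245, -0.49084222],
       [-0.48988352,  0.03094771, -0.87123842]]), 't': array([-0.06199102, -0.42440085,  1.02014943])}
top {'mtx': array([[454.1166413 ,   0.        , 323.86987955],
       [  0.        , 454.1166413 , 239.35003999],
       [  0.        ,   0.        ,   1.        ]]), 'R': array([[-0.0031367 , -0.99921175, -0.03957324],
       [-0.9901955 ,  0.00863011, -0.13942167],
       [ 0.13965329,  0.03874792, -0.98944204]]), 't': array([0.04399038, 0.54329879, 0.83337968])}
```

View pics/scene0.png

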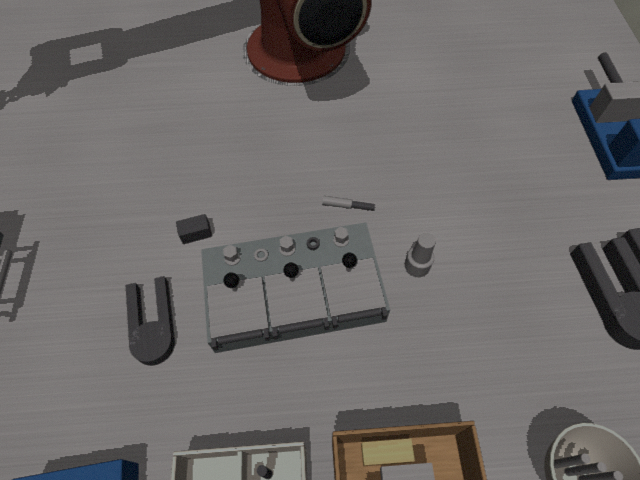

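View pics/top0.png

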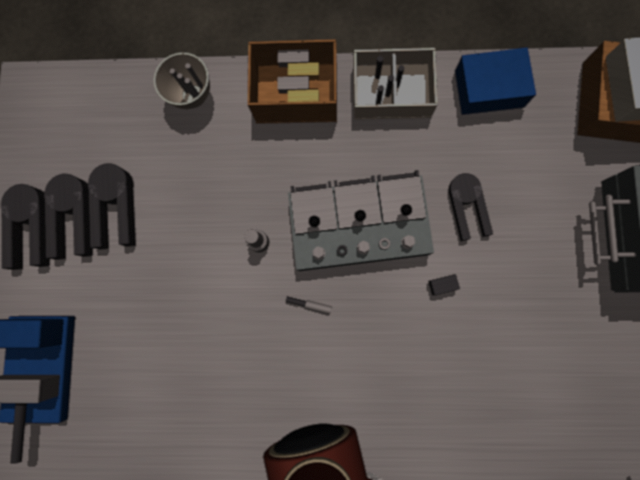

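The scene view shows, from left to right, the right, middle and left knobs at (232,280), (291,270) and (349,260), with the bolts above them at (231,253), (287,243) and (341,235). The top view shows the knobs at (314,221), (360,215) and (406,209). Next I'll refine these and triangulate.

```bash
cat > h.py <<'E'
import numpy as np,cv2
from station import ctrl
from scipy.spatial.transform import Rotation as Rn
def ray(ci,p):
    d=ci["R"].T@np.linalg.inv(ci["mtx"])@np.array([p[0],p[1],1.]); return -ci["R"].T@ci["t"],d/np.linalg.norm(d)
def onz(ci,p,z):
    c,d=ray(ci,p);return c+d*(z-c[2])/d[2]
def tri(obs):
    A=np.zeros((3,3));b=np.zeros(3);L=[ray(*o) for o in obs]
    for c,d in L:
        P=np.eye(3)-np.outer(d,d);A+=P;b+=P@c
    X=np.linalg.solve(A,b);return X,[np.linalg.norm((np.eye(3)-np.outer(d,d))@(X-c)) for c,d in L]
def proj(ci,X):
    x=ci["mtx"]@(ci["R"]@X+ci["t"]);return x[:2]/x[2]
def blob(g,p,r,thr,dark=True):
    x0,y0=int(p[0]-r),int(p[1]-r);s=g[y0:y0+2*r+1,x0:x0+2*r+1]
    m=((s<thr) if dark else (s>thr)).astype(np.uint8)
    n,l,st,c=cv2.connectedComponentsWithStats(m)
    i=1+np.argmax(st[1:,4]);return c[i]+[x0,y0],st[i,4]
E
python3 - <<'E'
from h import *
S=cv2.imread("pics/scene0.png");T=cv2.imread("pics/top0.png")
a=cv2.resize(S[215:305,200:380],None,fx=4,fy=4,interpolation=cv2.INTER_CUBIC)
b=cv2.resize(T[165:275,280:440],None,fx=5,fy=5,interpolation=cv2.INTER_CUBIC);b=cv2.convertScaleAbs(b,alpha=1.6)
cv2.imwrite("pics/sc.png",a);cv2.imwrite("pics/tc.png",b)
gs,gt=[cv2.cvtColor(x,6) for x in(S,T)]
cs,ct=ctrl.camera_info("scene"),ctrl.camera_info("top")
for n,ps,pt in [("l",(349,260),(314,221)),("m",(291,270),(360,215)),("r",(232,280),(406,209))]:
    u,k=blob(gs,ps,10,45);v,k2=blob(gt,pt,8,45)
    print(n,u,k,v,k2,tri([(cs,u),(ct,v)]))
E
```

```text
l [349.12716763 259.9017341 ] 173 [313.89473684 221.28421053] 95 (array([0.57023635, 0.05728906, 0.08709036]), [np.float64(0.00027758380835234245), np.float64(0.00027758380835234906)])
m [290.8603352  269.82122905] 179 [359.66666667 215.64583333] 96 (array([ 0.57980991, -0.0260288 ,  0.08693193]), [np.float64(0.00047503400854078), np.float64(0.0004750340085407704)])
r [231.29473684 279.95263158] 190 [405.6344086  209.78494624] 93 (array([ 0.58961665, -0.10929124,  0.08727872]), [np.float64(0.0006663110197735545), np.float64(0.0006663110197735371)])
```

View pics/sc.png

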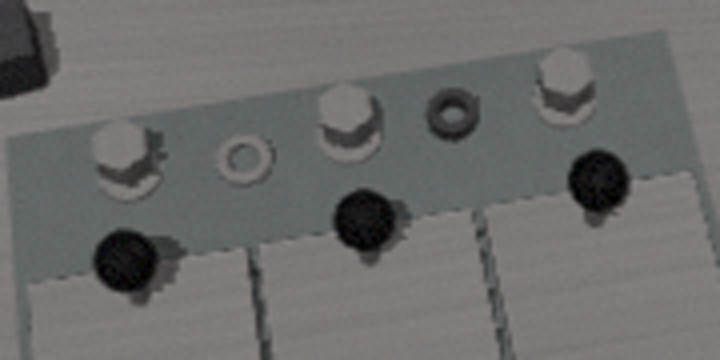

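View pics/tc.png

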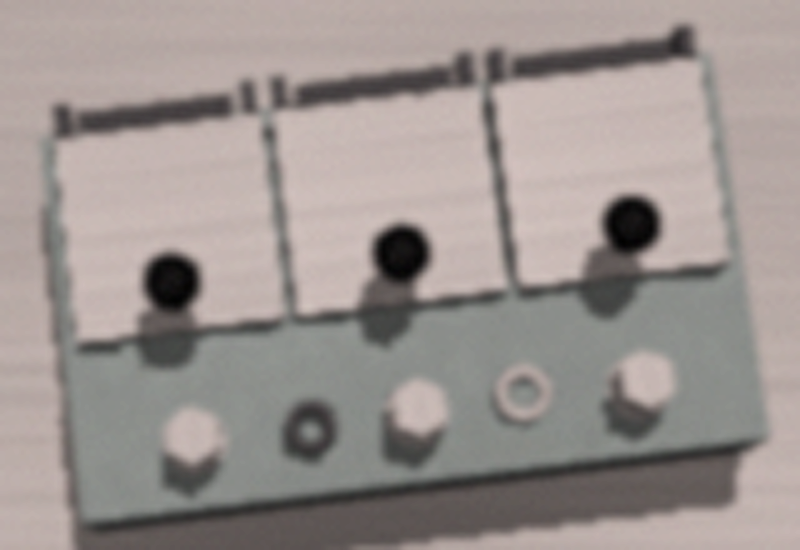

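Run:
```python
from h import *
S=cv2.imread("pics/scene0.png");T=cv2.imread("pics/top0.png")
cs,ct=ctrl.camera_info("scene"),ctrl.camera_info("top")
K=dict(l=[.57024,.05729],m=[.57981,-.02603],r=[.58962,-.10929])
th=np.arctan2(.58962-.57024,.05729+.10929);ex=np.array([np.cos(th),np.sin(th)]);print("yaw",th)
for n,ps,pt in [("l",(341.2,233),(318.4,252.2)),("m",(286.8,241.5),(363.8,245.8)),("r",(230.5,251.3),(409.6,240.6))]:
    print(n,tri([(cs,ps),(ct,pt)]),onz(cs,ps,.073),onz(ct,pt,.073),"from knob",np.array(K[n])-.055*ex)
o=ctrl.get_obs();print(Rn.from_rotvec(o["tool_rot"]).as_matrix())
```

```text
yaw 0.11581982511704314
l (array([0.51532715, 0.05065433, 0.07020751]), [np.float64(0.0009275011687692069), np.float64(0.0009275011687692066)]) [0.51697038 0.0513629  0.073     ] [0.51497059 0.04958283 0.073     ] from knob [0.51560848 0.05093414]
m (array([ 0.52604166, -0.03218455,  0.07366848]), [np.float64(0.0016291358839564465), np.float64(0.0016291358839564615)]) [ 0.52569087 -0.03059032  0.073     ] [ 0.52615167 -0.0338485   0.073     ] from knob [ 0.52517848 -0.03238586]
r (array([ 0.53515974, -0.11597991,  0.07116676]), [np.float64(0.0018870623793510158), np.float64(0.0018870623793509754)]) [ 0.53622548 -0.11370931  0.073     ] [ 0.53506385 -0.11760911  0.073     ] from knob [ 0.53498848 -0.11564586]
[[ 9.38409755e-01  3.45524156e-01 -4.34265823e-04]
 [ 3.45524369e-01 -9.38408110e-01  1.76900866e-03]
 [ 2.03716656e-04 -1.81010441e-03 -9.99998341e-01]]
```

The heads and knobs agree with the block layout: yaw is 0.116 rad and the heights are 70–74 mm and 87 mm. I'll approach the right bolt first with the jaws shut.

Request:
send_rows --series '[{"tx":4.4,"ty":-3.3,"wz":0.12,"jaw":1},{"tx":4.4,"ty":-3.3,"wz":0.12,"jaw":1},{"tx":4.4,"ty":-4,"jaw":1},{"tx":4.0,"ty":-4.4,"jaw":1},{"tx":4.0,"ty":-4.4,"jaw":1}]'

```text
invalid input at $.series[0]: expected keys tx, ty, tz, wx, wy, wz, jaw
```

```bash
cat > go.py <<'E'
import sys
from h import *
tg=np.array([float(a) for a in sys.argv[1:4]]);yaw=.116
o=ctrl.get_obs();M=Rn.from_rotvec(o["tool_rot"]).as_matrix()
G=np.array([[np.cos(yaw),np.sin(yaw),0],[np.sin(yaw),-np.cos(yaw),0],[0,0,-1]]).T
print("t",o["t"],"pos",o["tool_pos"].round(4),"F",o["contact_force"].round(2),"open",round(o["opening"],4))
print("shift cm",(M.T@(tg-o["tool_pos"])*100).round(2),"turn",Rn.from_matrix(M.T@G).as_rotvec().round(3))
E
python3 go.py .535 -.1158 .16
```

```text
t 0.1 pos [ 0.2158 -0.586   0.2412] F [ 0.01  1.   -1.15] open 0.0855
shift cm [ 46.2  -33.08   8.19] turn [-0.002  0.     0.237]
```

Request:
send_rows --series '[{"tx":4.4,"ty":-3.3,"tz":0,"wx":0,"wy":0,"wz":0.12,"jaw":1},{"tx":4.4,"ty":-3.3,"tz":0,"wx":0,"wy":0,"wz":0.12,"jaw":1},{"tx":4.4,"ty":-4,"tz":0,"wx":0,"wy":0,"wz":0,"jaw":1},{"tx":4.0,"ty":-4.4,"tz":0,"wx":0,"wy":0,"wz":0,"jaw":1},{"tx":4.0,"ty":-4.4,"tz":0,"wx":0,"wy":0,"wz":0,"jaw":1}]'

```text
t: 0.72
tool_pos: [0.393, -0.3531, 0.2384]
tool_rot: [-3.132, -0.151, 0.002]
contact_force: [0.1, -0.5, -0.4]
opening: -0.0001
```

```bash
python3 go.py .535 -.1158 .16
```

```text
t 0.725 pos [ 0.393  -0.3531  0.2384] F [ 0.06 -0.52 -0.36] open -0.0001
shift cm [ 16.43 -22.21   7.95] turn [-0.006  0.001 -0.02 ]
```

Request:
send_rows --series '[{"tx":3.6,"ty":-4.9,"tz":0.8,"wx":0,"wy":0,"wz":-0.02,"jaw":1},{"tx":3.6,"ty":-4.9,"tz":1,"wx":0,"wy":0,"wz":0,"jaw":1},{"tx":3.6,"ty":-4.9,"tz":1,"wx":0,"wy":0,"wz":0,"jaw":1},{"tx":3.4,"ty":-4.6,"tz":1,"wx":0,"wy":0,"wz":0,"jaw":1},{"tx":2,"ty":-2.6,"tz":2,"wx":0,"wy":0,"wz":0,"jaw":1}]'

```text
t: 1.35
tool_pos: [0.5321, -0.1097, 0.1809]
tool_rot: [-3.132, -0.187, -0.002]
contact_force: [0.7, -1.0, -0.3]
opening: -0.0001
```

```bash
python3 go.py .535 -.1158 .10
```

```text
t 1.35 pos [ 0.5321 -0.1097  0.1809] F [ 0.72 -1.04 -0.35] open -0.0001
shift cm [0.2  0.68 8.08] turn [-0.004 -0.002  0.003]
```

Request:
send_rows --series '[{"tx":0.2,"ty":0.7,"tz":5,"wx":0,"wy":0,"wz":0,"jaw":1},{"tx":0,"ty":0,"tz":3,"wx":0,"wy":0,"wz":0,"jaw":1},{"tx":0,"ty":0,"tz":0,"wx":0,"wy":0,"wz":0,"jaw":1}]'

```text
t: 1.72
tool_pos: [0.5345, -0.1122, 0.0962]
tool_rot: [-3.129, -0.196, 0.004]
contact_force: [0.1, -0.9, -0.3]
opening: 0.0001
```

```bash
python3 - <<'E'
from h import *
im=ctrl.get_image("scene");cv2.imwrite("pics/s1.png",cv2.resize(im[130:330,150:420,::-1],None,fx=2.5,fy=2.5))
E
python3 go.py .535 -.1158 .084
```

```text
t 1.775 pos [ 0.5355 -0.1126  0.0978] F [0.01 0.07 0.41] open 0.0002
shift cm [-0.09  0.32  1.38] turn [-0.005 -0.001  0.009]
```

View pics/s1.png

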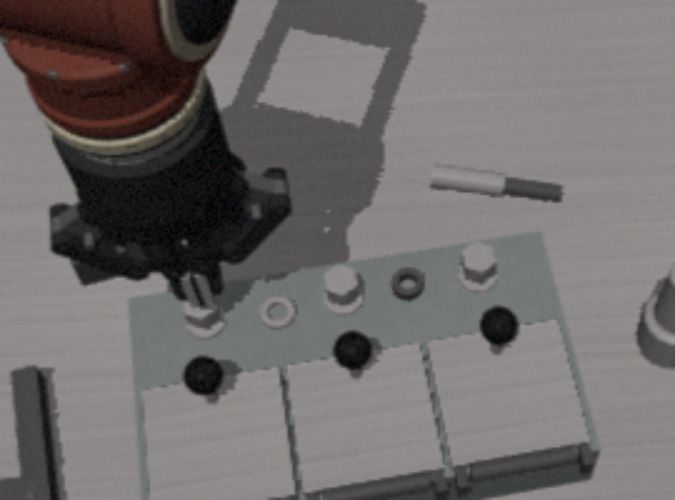

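The picture shows the closed fingertips just above the right head, at about (200,310) in the crop. Next I'll press gently in small steps.

Request:
send_rows --series '[{"tx":0,"ty":0.3,"tz":1.0,"wx":0,"wy":0,"wz":0,"jaw":1},{"tx":0,"ty":0,"tz":0.3,"wx":0,"wy":0,"wz":0,"jaw":1}]'

```text
t: 2.02
tool_pos: [0.5377, -0.1168, 0.0874]
tool_rot: [-3.133, -0.195, -0.008]
contact_force: [-0.5, 0.5, 0.0]
opening: -0.0
```

Request:
send_rows --series '[{"tx":0,"ty":0,"tz":0.3,"wx":0,"wy":0,"wz":0,"jaw":1}]'

```text
t: 2.15
tool_pos: [0.5384, -0.1172, 0.0853]
tool_rot: [-3.133, -0.194, -0.011]
contact_force: [-0.2, -0.4, 0.1]
opening: 0.0001
```

Request:
send_rows --series '[{"tx":0,"ty":0,"tz":0.3,"wx":0,"wy":0,"wz":0,"jaw":1}]'

```text
t: 2.28
tool_pos: [0.5386, -0.1174, 0.0829]
tool_rot: [-3.134, -0.194, -0.012]
contact_force: [-2.1, 0.5, 1.2]
opening: 0.0005
```

Request:
send_rows --series '[{"tx":-0.2,"ty":0,"tz":0.3,"wx":0,"wy":0,"wz":0,"jaw":1}]'

```text
t: 2.4
tool_pos: [0.5375, -0.1178, 0.0806]
tool_rot: [-3.134, -0.194, -0.015]
contact_force: [1.0, 1.2, 1.8]
opening: -0.0003
```

Request:
send_rows --series '[{"tx":0,"ty":0,"tz":0.3,"wx":0,"wy":0,"wz":0,"jaw":1}]'

```text
t: 2.52
tool_pos: [0.5375, -0.1179, 0.0777]
tool_rot: [-3.134, -0.194, -0.015]
contact_force: [-2.0, 0.7, 2.1]
opening: -0.0002
```

Request:
send_rows --series '[{"tx":0,"ty":0,"tz":0.3,"wx":0,"wy":0,"wz":0,"jaw":1},{"tx":0,"ty":0,"tz":0.3,"wx":0,"wy":0,"wz":0,"jaw":1}]'

```text
t: 2.78
tool_pos: [0.5379, -0.118, 0.0761]
tool_rot: [-3.134, -0.195, -0.011]
contact_force: [-12.3, 4.0, 25.1]
opening: -0.0001
```

Request:
send_rows --series '[{"tx":0,"ty":0,"tz":0.3,"wx":0,"wy":0,"wz":0,"jaw":1}]'

```text
t: 2.9
tool_pos: [0.5378, -0.118, 0.0761]
tool_rot: [-3.133, -0.196, -0.008]
contact_force: [-10.7, 3.1, 19.8]
opening: -0.0
```

The right bolt gave way at about 2 N and bottomed at 25 N after some 8 mm, so it is the loose one. I'll retreat and check it by camera.

Request:
send_rows --series '[{"tx":0,"ty":0,"tz":-2,"wx":0,"wy":0,"wz":0,"jaw":1},{"tx":-2,"ty":0,"tz":-6,"wx":0,"wy":0,"wz":0,"jaw":0.4},{"tx":-5,"ty":0,"tz":-4,"wx":0,"wy":0,"wz":0,"jaw":0.4},{"tx":0,"ty":0,"tz":0,"wx":0,"wy":0,"wz":0,"jaw":0.4}]'

```text
t: 3.4
tool_pos: [0.4671, -0.1272, 0.1982]
tool_rot: [-3.134, -0.197, -0.006]
contact_force: [-0.8, -0.7, 0.0]
opening: 0.051
```

```bash
python3 - <<'E'
from h import *
im=ctrl.get_image("scene");cv2.imwrite("pics/s2f.png",im[:,:,::-1]);cv2.imwrite("pics/s2.png",cv2.resize(im[210:310,190:390,::-1],None,fx=4,fy=4))
ci=ctrl.camera_info("wrist");o=ctrl.get_obs()
im=ctrl.get_image("wrist");cv2.imwrite("pics/w2.png",im[:,:,::-1]);np.savez("w2.npz",**ci)
for X in [(.5896,-.1093,.087),(.5350,-.1158,.065)]: print(proj(ci,np.array(X)))
E
python3 go.py .5896 -.1093 .12
```

```text
[311.65938946  34.82753596]
[311.79698875 133.75374939]
t 3.5 pos [ 0.4671 -0.1265  0.1945] F [-0.07 -1.03 -0.27] open 0.0513
shift cm [12.38 -0.13  7.44] turn [-0.004  0.001  0.01 ]
```

View pics/s2.png

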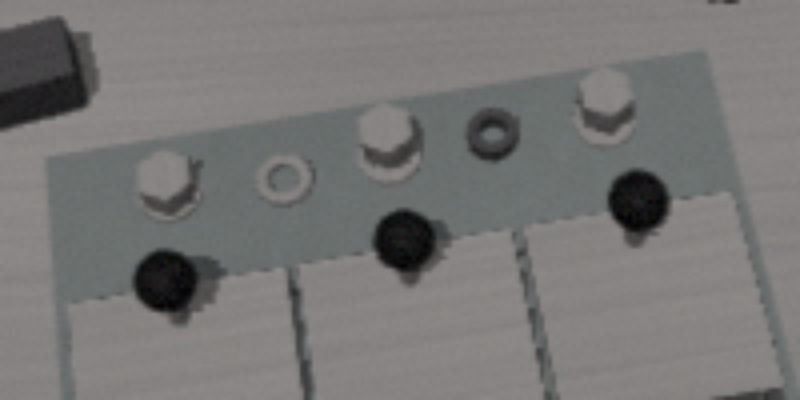

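View pics/w2.png

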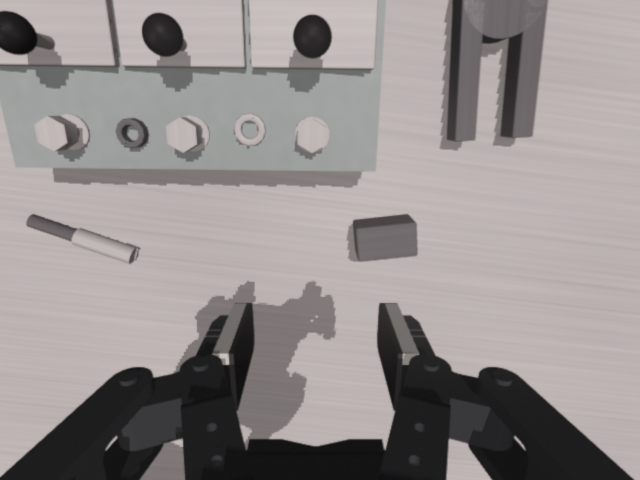

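The scene crop shows the right bolt clearly lower than the others, near (168,180). In the wrist view the right knob is at (312,36), and my prediction was (311.7,34.8). Now I'll move over the knob.

Request:
send_rows --series '[{"tx":4.2,"ty":0,"tz":1.5,"wx":0,"wy":0,"wz":0,"jaw":0.4},{"tx":4.2,"ty":0,"tz":1.5,"wx":0,"wy":0,"wz":0,"jaw":0.4},{"tx":4.0,"ty":-0.1,"tz":1.5,"wx":0,"wy":0,"wz":0,"jaw":0.4},{"tx":0,"ty":0,"tz":1,"wx":0,"wy":0,"wz":0,"jaw":0.4}]'

```text
t: 4.0
tool_pos: [0.5926, -0.1074, 0.1275]
tool_rot: [-3.126, -0.199, 0.02]
contact_force: [-1.0, 0.3, 0.1]
opening: 0.0513
```

```bash
python3 go.py .5896 -.1093 .079
```

```text
t 4.0 pos [ 0.5926 -0.1074  0.1275] F [-1.02  0.33  0.06] open 0.0513
shift cm [-0.27  0.2   4.85] turn [-0.01   0.012  0.011]
```

Request:
send_rows --series '[{"tx":-0.3,"ty":0.2,"tz":1.5,"wx":-0.01,"wy":0.01,"wz":0.01,"jaw":0.4},{"tx":0,"ty":0,"tz":1.5,"wx":0,"wy":0,"wz":0,"jaw":0.4},{"tx":0,"ty":0,"tz":1.2,"wx":0,"wy":0,"wz":0,"jaw":0.4},{"tx":0,"ty":0,"tz":0.3,"wx":0,"wy":0,"wz":0,"jaw":0.4}]'

```text
t: 4.5
tool_pos: [0.5856, -0.108, 0.0725]
tool_rot: [-3.132, -0.185, 0.022]
contact_force: [0.4, -0.8, 0.3]
opening: 0.0512
```

```bash
python3 - <<'E'
from h import *
im=ctrl.get_image("scene");cv2.imwrite("pics/s3.png",cv2.resize(im[180:330,170:370,::-1],None,fx=4,fy=4))
E
python3 go.py .5896 -.1093 .079
```

```text
t 4.55 pos [ 0.5856 -0.1081  0.0726] F [-0.1   0.43 -0.23] open 0.0517
shift cm [ 0.37  0.17 -0.65] turn [-0.005  0.014  0.002]
```

View pics/s3.png

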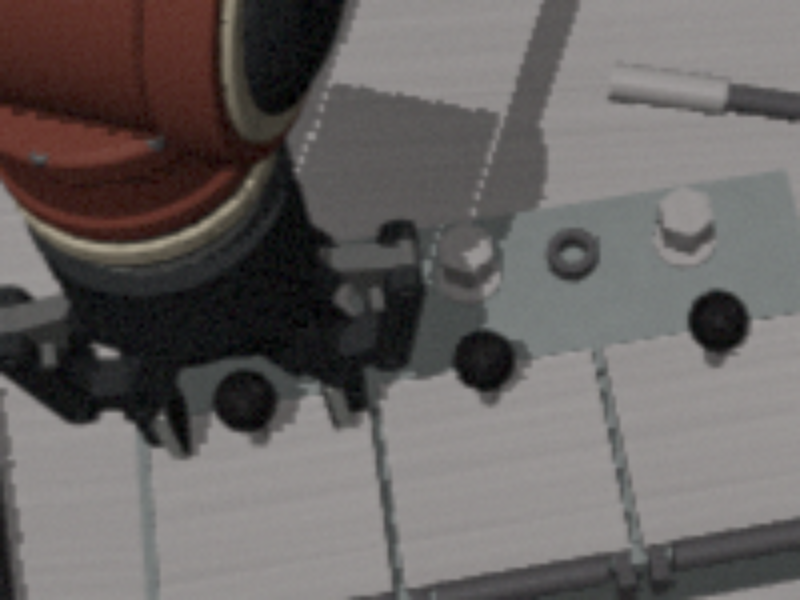

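The fingers straddle the right knob at (245,400) in the crop. The tool sits about 4 mm short in x and 6 mm low, so I'll correct that and then grip.

Request:
send_rows --series '[{"tx":0.4,"ty":0.15,"tz":-0.5,"wx":0,"wy":0.01,"wz":0,"jaw":0.4},{"tx":0,"ty":0,"tz":0,"wx":0,"wy":0,"wz":0,"jaw":0.4}]'

```text
t: 4.8
tool_pos: [0.5912, -0.1096, 0.0795]
tool_rot: [-3.133, -0.185, 0.001]
contact_force: [-0.6, 0.2, 0.1]
opening: 0.0512
```

```bash
python3 go.py .5896 -.1093 .079
```

```text
t 4.8 pos [ 0.5912 -0.1096  0.0795] F [-0.57  0.23  0.15] open 0.0512
shift cm [-0.15 -0.05  0.05] turn [-0.003  0.     0.002]
```

Request:
send_rows --series '[{"tx":-0.1,"ty":0,"tz":0,"wx":0,"wy":0,"wz":0,"jaw":0.75},{"tx":0,"ty":0,"tz":0,"wx":0,"wy":0,"wz":0,"jaw":1},{"tx":0,"ty":0,"tz":0,"wx":0,"wy":0,"wz":0,"jaw":1},{"tx":0,"ty":0,"tz":0,"wx":0,"wy":0,"wz":0,"jaw":1}]' --squeeze 40

```text
t: 5.3
tool_pos: [0.5908, -0.1093, 0.0811]
tool_rot: [-3.132, -0.185, -0.002]
contact_force: [0.8, 0.2, 0.5]
opening: 0.0197
```

```bash
python3 go.py .5896 -.1093 .079
```

```text
t 5.3 pos [ 0.5908 -0.1093  0.0811] F [0.75 0.23 0.47] open 0.0197
shift cm [-0.12 -0.01  0.21] turn [-0.004 -0.002  0.002]
```

Request:
send_rows --series '[{"tx":0.35,"ty":0,"tz":-0.65,"wx":0,"wy":0,"wz":0,"jaw":1},{"tx":0.45,"ty":0,"tz":-0.6,"wx":0,"wy":0,"wz":0,"jaw":1}]'

```text
t: 5.55
tool_pos: [0.5973, -0.1085, 0.0917]
tool_rot: [-3.132, -0.185, 0.005]
contact_force: [-0.4, -0.8, -5.3]
opening: 0.0197
```

```bash
python3 - <<'E'
from h import *
im=ctrl.get_image("scene");cv2.imwrite("pics/s4.png",cv2.resize(im[180:330,170:370,::-1],None,fx=4,fy=4))
E
python3 go.py .5896 -.1093 .079
```

```text
t 5.6 pos [ 0.5981 -0.1084  0.0926] F [-1.78  0.09 -2.41] open 0.0194
shift cm [-0.85 -0.01  1.36] turn [-0.004  0.001  0.002]
```

View pics/s4.png

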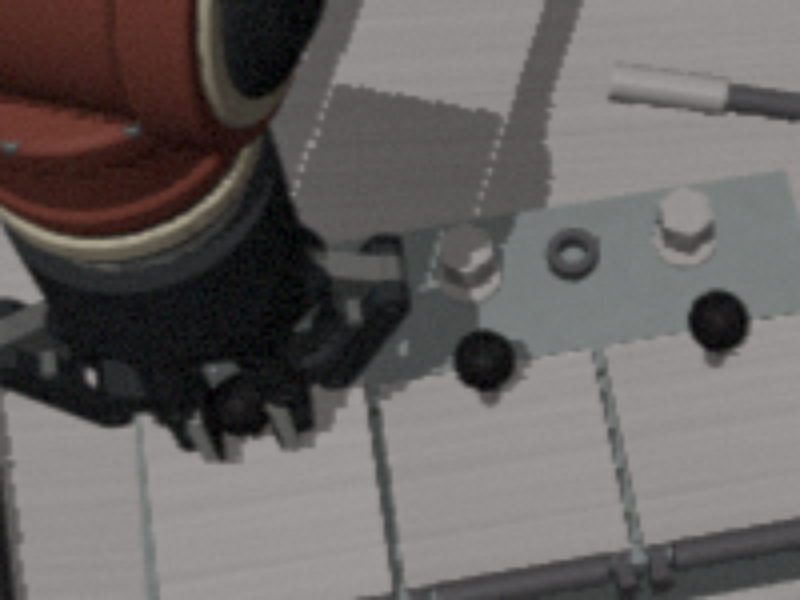

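The ball is between the pads at (240,405), and the tool carries about 2 to 5 N, so the cap is rising. I'll continue along the arc.

Request:
send_rows --series '[{"tx":0.5,"ty":0,"tz":-0.6,"wx":0,"wy":0,"wz":0,"jaw":1},{"tx":0.55,"ty":0,"tz":-0.5,"wx":0,"wy":0,"wz":0,"jaw":1},{"tx":0.6,"ty":0,"tz":-0.45,"wx":0,"wy":0,"wz":0,"jaw":1}]'

```text
t: 5.98
tool_pos: [0.6139, -0.1066, 0.1075]
tool_rot: [-3.132, -0.185, 0.009]
contact_force: [0.3, -1.7, -5.3]
opening: 0.0193
```

```bash
cat > arc.py <<'E'
from h import *
import sys
im=ctrl.get_image("scene");cv2.imwrite(f"pics/{sys.argv[1]}.png",cv2.resize(im[160:360,150:390,::-1],None,fx=3,fy=3))
o=ctrl.get_obs();M=Rn.from_rotvec(o["tool_rot"]).as_matrix();g=o["tool_pos"]-.008*M[:,2]
h=np.array([.58962,-.10929])+.067*np.array([.9933,.1157])
dx=(g[:2]-h)@[.9933,.1157];dz=g[2]-.054
print(o["t"],"F",o["contact_force"].round(1),"open",o["opening"],"rel hinge",dx,dz,"r",np.hypot(dx,dz),"phi",np.radians(153.1)-np.arctan2(dz,dx),"lat",(g[:2]-h)@[-.1157,.9933],"rot",o["tool_rot"])
E
python3 arc.py s5
```

```text
6.025 F [ 0.2 -0.2 -5.1] open 0.019327416520539858 rel hinge -0.041298626418565555 0.06233214319741948 r 0.07477213799032263 phi 0.5161503883810745 lat -0.00019385867251843676 rot [-3.13170577 -0.18467434  0.00518166]
```

View pics/s5.png

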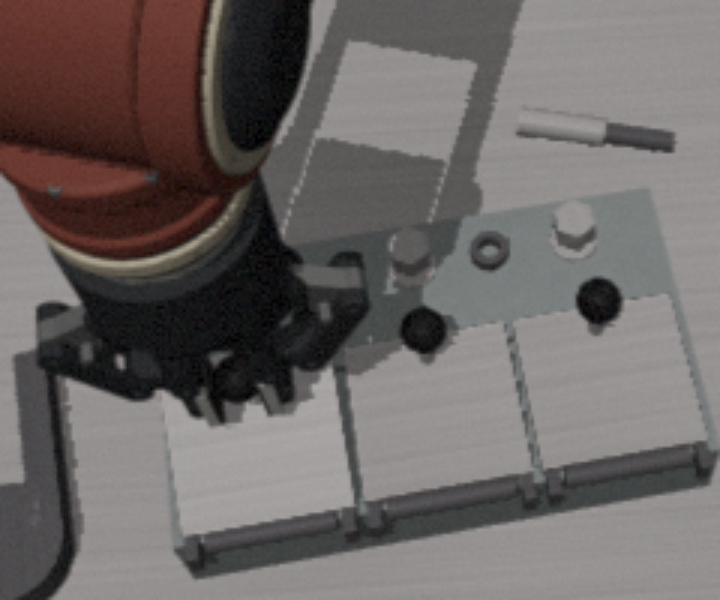

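The right cap is brighter and tilted, and the other two are shut. The arc angle is about 0.52 rad, so I'll continue to about 0.95.

Request:
send_rows --series '[{"tx":0.6,"ty":0,"tz":-0.4,"wx":0,"wy":0,"wz":0,"jaw":1},{"tx":0.6,"ty":0,"tz":-0.3,"wx":0,"wy":0,"wz":0,"jaw":1},{"tx":0.6,"ty":0,"tz":-0.25,"wx":0,"wy":0,"wz":0,"jaw":1},{"tx":0.6,"ty":0,"tz":-0.2,"wx":0,"wy":0,"wz":0,"jaw":1}]'

```text
t: 6.52
tool_pos: [0.64, -0.1036, 0.1197]
tool_rot: [-3.132, -0.184, 0.008]
contact_force: [-1.2, -1.9, -6.2]
opening: 0.019
```

```bash
python3 arc.py s6
```

```text
6.575 F [-1.1 -0.5 -6.3] open 0.019456587973137183 rel hinge -0.015494637156526287 0.07387658712188616 r 0.07548399767758754 phi 0.8945626838774039 lat -0.00017039239662843068 rot [-3.13165625 -0.18491986  0.0055905 ]
```

View pics/s6.png

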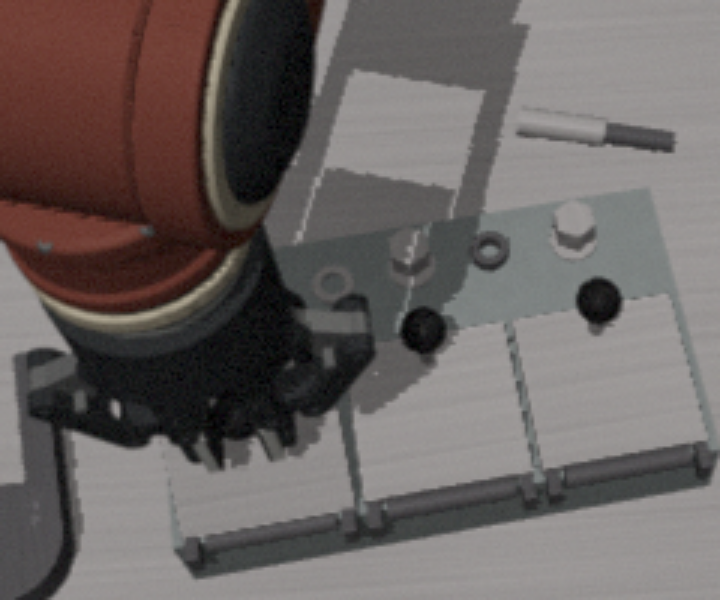

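The arc angle reads 0.89 rad and something is gripped, but the cap's tilt is hard to see from this side. I'll check with the wrist and top views.

Run:
```python
from h import *
im=ctrl.get_image("wrist");cv2.imwrite("pics/w7.png",im[:,:,::-1])
ct=ctrl.camera_info("top");cw=ctrl.camera_info("wrist");cs=ctrl.camera_info("scene")
im=ctrl.get_image("top");cv2.imwrite("pics/t7.png",cv2.convertScaleAbs(cv2.resize(im[150:290,270:450,::-1],None,fx=4,fy=4),alpha=1.6))
# predicted corners of the cap near edge, at phi 0 / .895
k=np.array([.58962,-.10929]);ex=np.array([.9933,.1157]);ey=np.array([-.1157,.9933]);h=k+.067*ex
for ph in(0,.895):
  for y in(-.04,.04):
    a,b=-.08,.004
    r=a*np.cos(ph)+b*np.sin(ph);z=.054-a*np.sin(ph)+b*np.cos(ph)
    X=np.r_[h+r*ex+y*ey,z];print(ph,y,"wrist",proj(cw,X).round(),"top crop",((proj(ct,X)-[270,150])*4).round(),"scene crop",((proj(cs,X)-[150,160])*3).round())
```

```text
0 -0.04 wrist [382. 367.] top crop [621. 268.] scene crop [168. 376.]
0 0.04 wrist [249. 367.] top crop [452. 290.] scene crop [333. 347.]
0.895 -0.04 wrist [409. 393.] top crop [635. 169.] scene crop [141. 386.]
0.895 0.04 wrist [220. 392.] top crop [454. 191.] scene crop [325. 355.]
```

View pics/w7.png

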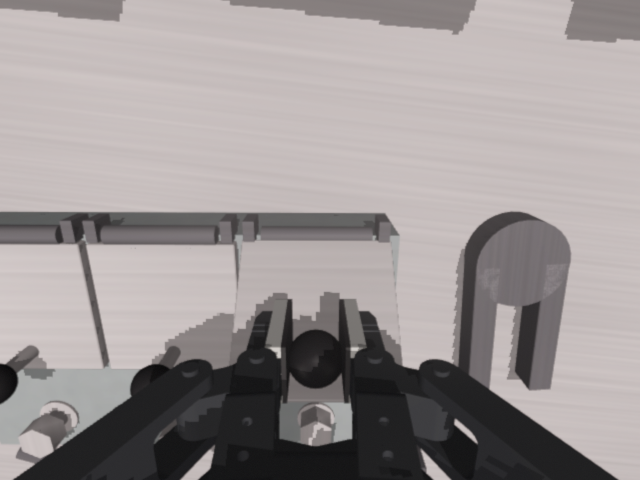

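View pics/t7.png

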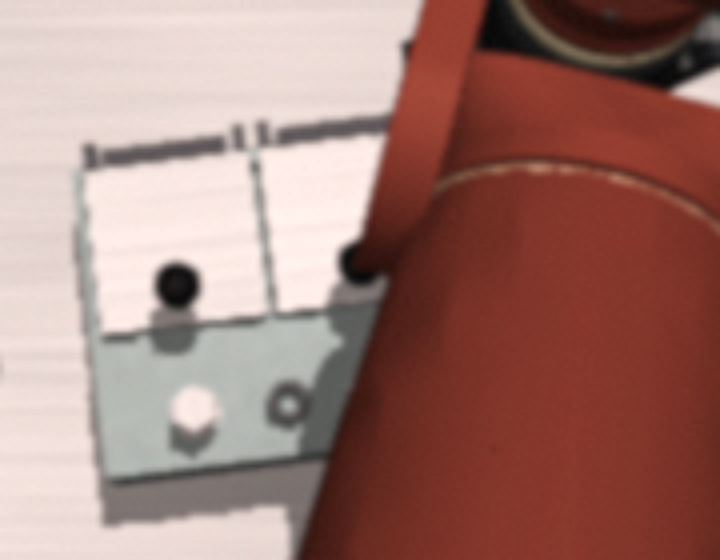

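The wrist view shows the ball centred between the pads at (315,358). The cap widens toward the robot, reaching about (225..405) at its edge near row 400, where a shut cap would be (249..382) at row 367. So it is open at about 0.9 rad. I'll add a little margin and let it settle.

Request:
send_rows --series '[{"tx":0.7,"ty":0,"tz":-0.1,"wx":0,"wy":0,"wz":0,"jaw":1},{"tx":0,"ty":0,"tz":0,"wx":0,"wy":0,"wz":0,"jaw":1},{"tx":0,"ty":0,"tz":0,"wx":0,"wy":0,"wz":0,"jaw":1},{"tx":0,"ty":0,"tz":0,"wx":0,"wy":0,"wz":0,"jaw":1}]'

```text
t: 7.18
tool_pos: [0.6472, -0.1027, 0.1207]
tool_rot: [-3.132, -0.186, 0.007]
contact_force: [-1.1, -1.0, -5.1]
opening: 0.0193
```

```bash
python3 arc.py s8
python3 - <<'E'
from h import *
im=ctrl.get_image("wrist");cv2.imwrite("pics/w8.png",im[:,:,::-1])
E
python3 arc.py s9
```

```text
7.225 F [-1.8 -2.  -5.1] open 0.019096604799340486 rel hinge -0.009035322591897297 0.07466205997535028 r 0.07520678329846618 phi 0.9808721280019934 lat -0.00011837659420591729 rot [-3.13156207 -0.18556087  0.00754897]
7.325 F [-1.5 -0.7 -5. ] open 0.019130158390981387 rel hinge -0.009010493800797607 0.07471332940331588 r 0.07525470476363984 phi 0.9812815170511997 lat -0.00013171127635766753 rot [-3.13160937 -0.18551827  0.00743182]
```

View pics/w8.png

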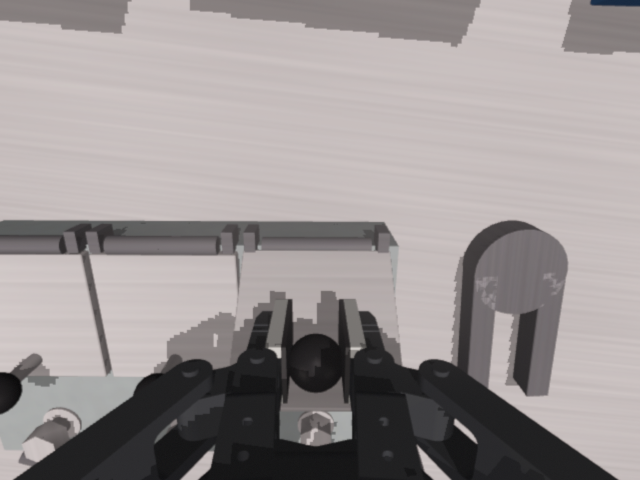

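Run:
```python
from h import *
cw=ctrl.camera_info("wrist")
k=np.array([.58962,-.10929]);ex=np.array([.9933,.1157]);ey=np.array([-.1157,.9933]);h=k+.067*ex
for ph in(0,.3,.6,.8,.98,1.2):
  for b in (-.004,.004):
    r=-.08*np.cos(ph)+b*np.sin(ph);z=.054+.08*np.sin(ph)+b*np.cos(ph)
    print(ph,b,[proj(cw,np.r_[h+r*ex+y*ey,z]).round() for y in(-.04,.04)])
```

```text
0 -0.004 [array([379., 367.]), array([252., 367.])]
0 0.004 [array([381., 376.]), array([250., 375.])]
0.3 -0.004 [array([385., 390.]), array([245., 390.])]
0.3 0.004 [array([388., 396.]), array([242., 396.])]
0.6 -0.004 [array([394., 405.]), array([236., 404.])]
0.6 0.004 [array([397., 408.]), array([233., 407.])]
0.8 -0.004 [array([400., 408.]), array([229., 408.])]
0.8 0.004 [array([404., 407.]), array([226., 406.])]
0.98 -0.004 [array([406., 405.]), array([223., 404.])]
0.98 0.004 [array([410., 400.]), array([219., 399.])]
1.2 -0.004 [array([414., 390.]), array([215., 389.])]
1.2 0.004 [array([418., 380.]), array([211., 379.])]
```

Run:
```python
from h import *
cw=ctrl.camera_info("wrist");im=cv2.imread("pics/w8.png")
k=np.array([.58962,-.10929]);ex=np.array([.9933,.1157]);h=k+.067*ex
for ph in(.6,.7,.8,.9,.98,1.1):
    a=np.radians(153.1)-ph;print(ph,proj(cw,np.r_[h+.0751*np.cos(a)*ex,.054+.0751*np.sin(a)]).round(1))
m=(cv2.cvtColor(im,6)[325:400,290:342]<40).astype(np.uint8);n,l,s,c=cv2.connectedComponentsWithStats(m);i=1+np.argmax(s[1:,4]);print(c[i]+[290,325],s[i])
```

```text
0.6 [314.5 384.6]
0.7 [314.4 376.3]
0.8 [314.4 365.8]
0.9 [314.3 352.9]
0.98 [314.3 341.1]
1.1 [314.3 320.9]
[315.99832985 361.01127349] [   0    0   52   67 2395]
```

By this view the ball sits at row 361, which implies about 0.83 rad rather than 0.98. I'll open further for a safe margin.

Request:
send_rows --series '[{"tx":0.5,"ty":0,"tz":-0.05,"wx":0,"wy":0,"wz":0,"jaw":1},{"tx":0.5,"ty":0,"tz":-0.05,"wx":0,"wy":0,"wz":0,"jaw":1},{"tx":0,"ty":0,"tz":0,"wx":0,"wy":0,"wz":0,"jaw":1},{"tx":0,"ty":0,"tz":0,"wx":0,"wy":0,"wz":0,"jaw":1},{"tx":0,"ty":0,"tz":0,"wx":0,"wy":0,"wz":0,"jaw":1}]'

```text
t: 7.95
tool_pos: [0.6614, -0.1013, 0.1258]
tool_rot: [-3.132, -0.184, -0.007]
contact_force: [-0.2, 0.7, -0.0]
opening: 0.0001
```

```bash
python3 - <<'E'
from h import *
cw=ctrl.camera_info("wrist");im=ctrl.get_image("wrist")[:,:,::-1].copy();cv2.imwrite("pics/w9.png",im)
k=np.array([.58962,-.10929]);ex=np.array([.9933,.1157]);h=k+.067*ex
for ph in(.7,.8,.9,1.,1.1):
    a=np.radians(153.1)-ph;print(ph,proj(cw,np.r_[h+.0751*np.cos(a)*ex,.054+.0751*np.sin(a)]).round(1))
m=(cv2.cvtColor(im,6)[325:400,290:342]<40).astype(np.uint8);n,l,s,c=cv2.connectedComponentsWithStats(m);i=1+np.argmax(s[1:,4]);print(c[i]+[290,325],s[i])
E
python3 arc.py s10
```

```text
0.7 [313.9 396.7]
0.8 [313.9 387.2]
0.9 [313.8 375.5]
1.0 [313.8 361.8]
1.1 [313.8 346.1]
[315.7109876  374.02094912] [   0    8   52   67 2339]
8.05 F [ 0.3 -0.5 -0.3] open -0.0005101168802212367 rel hinge 0.004955659848913672 0.07956840949114832 r 0.07972258371057224 phi 1.16350416504039 lat -0.00040068589609930155 rot [-3.13243625 -0.18446804 -0.00668957]
```

View pics/w9.png

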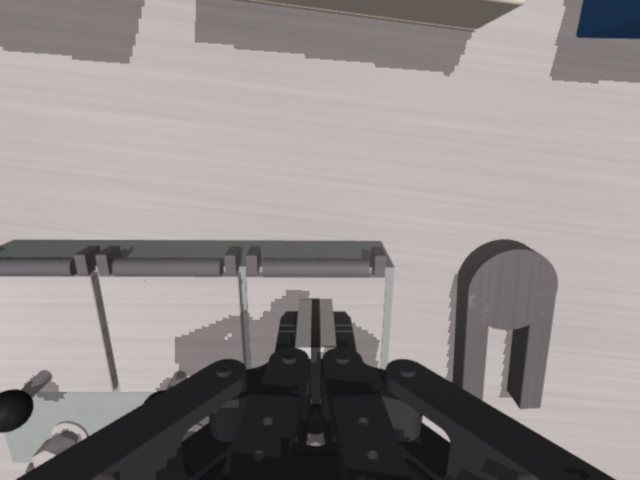

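View pics/s10.png

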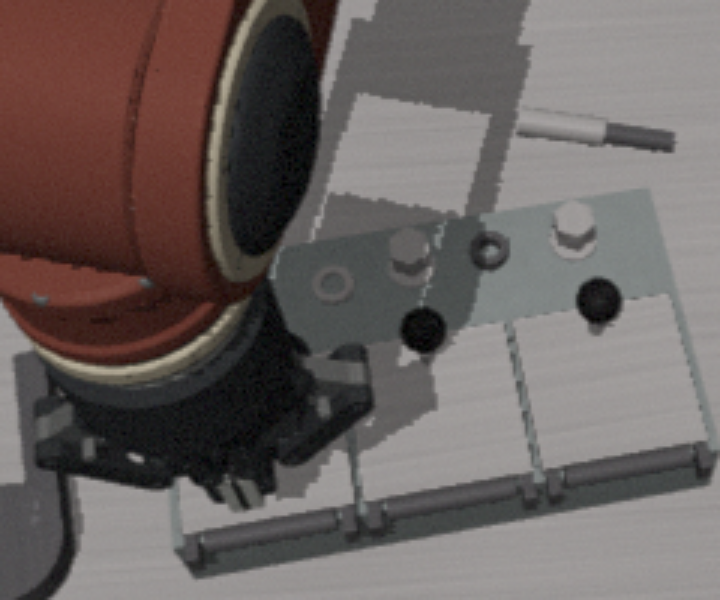

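The last step pulled the ball out of the jaws and the cap fell shut. All the other pieces are undisturbed. I'll work out where in the pads the ball actually sat before gripping again.

Run:
```python
from h import *
ci=ctrl.camera_info("wrist");o=ctrl.get_obs();M=Rn.from_rotvec(o["tool_rot"]).as_matrix();p=o["tool_pos"]
print("f",ci["mtx"][0,0])
C=-ci["R"].T@ci["t"];print("cam in tool",M.T@(C-p),"axis",M.T@ci["R"][2])
for dz in(-.02,-.014,-.008,-.002,.004,.011):
  print(dz,[ (proj(ci,p+M@np.array([dx,0,dz]))).round(0).tolist() for dx in(-.011,-.006,0,.011)],"r px",(ci["mtx"][0,0]*.011/(ci["R"]@(p+M@np.array([0,0,dz]))+ci["t"])[2]).round(1))
for n in("w7","w8"):
  g=cv2.cvtColor(cv2.imread(f"pics/{n}.png"),6)
  print(n,"row",[int(v) for v in g[320:405:3,316]]," col@360",[int(v) for v in g[360,275:360:3]])
  cv2.imwrite(f"pics/{n}c.png",cv2.convertScaleAbs(cv2.resize(cv2.imread(f"pics/{n}.png")[280:440,220:420],None,fx=4,fy=4,interpolation=cv2.INTER_CUBIC)[:600],alpha=2.5))
```

```text
f 383.1462618400599
cam in tool [ 0.08172648  0.00044419 -0.13281612] axis [-0.31879772 -0.00149052  0.9478216 ]
-0.02 [[315.0, 387.0], [315.0, 375.0], [315.0, 361.0], [315.0, 333.0]] r px 31.7
-0.014 [[315.0, 376.0], [315.0, 365.0], [315.0, 351.0], [315.0, 324.0]] r px 30.4
-0.008 [[315.0, 366.0], [315.0, 355.0], [315.0, 341.0], [315.0, 315.0]] r px 29.2
-0.002 [[315.0, 356.0], [315.0, 346.0], [315.0, 333.0], [315.0, 307.0]] r px 28.1
0.004 [[315.0, 348.0], [315.0, 337.0], [315.0, 324.0], [315.0, 300.0]] r px 27.1
0.011 [[315.0, 338.0], [315.0, 328.0], [315.0, 316.0], [315.0, 292.0]] r px 26.0
w7 row [118, 112, 113, 76, 28, 30, 31, 32, 34, 35, 38, 40, 50, 60, 62, 55, 29, 27, 26, 25, 23, 24, 24, 104, 112, 114, 115, 111, 147]  col@360 [33, 32, 60, 67, 24, 28, 32, 33, 37, 37, 40, 43, 48, 58, 63, 29, 27, 25, 24, 24, 21, 22, 22, 26, 43, 36, 26, 35, 35]
w8 row [160, 145, 107, 107, 102, 24, 27, 30, 31, 32, 34, 36, 39, 48, 57, 53, 30, 30, 30, 25, 26, 25, 23, 23, 56, 107, 108, 109, 111]  col@360 [33, 33, 54, 67, 26, 25, 29, 33, 34, 36, 36, 39, 42, 47, 50, 40, 23, 23, 23, 22, 20, 21, 21, 29, 42, 33, 27, 35, 34]
```

View pics/w8c.png

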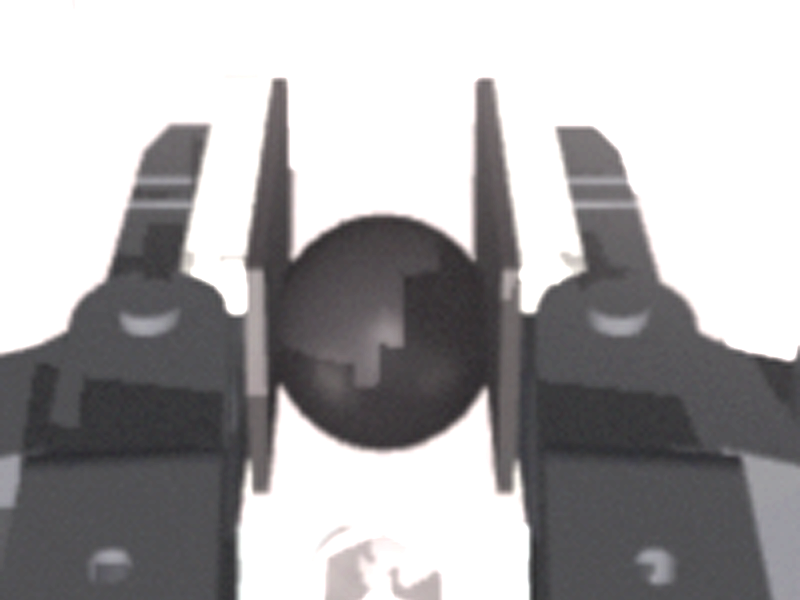

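View pics/w7c.png

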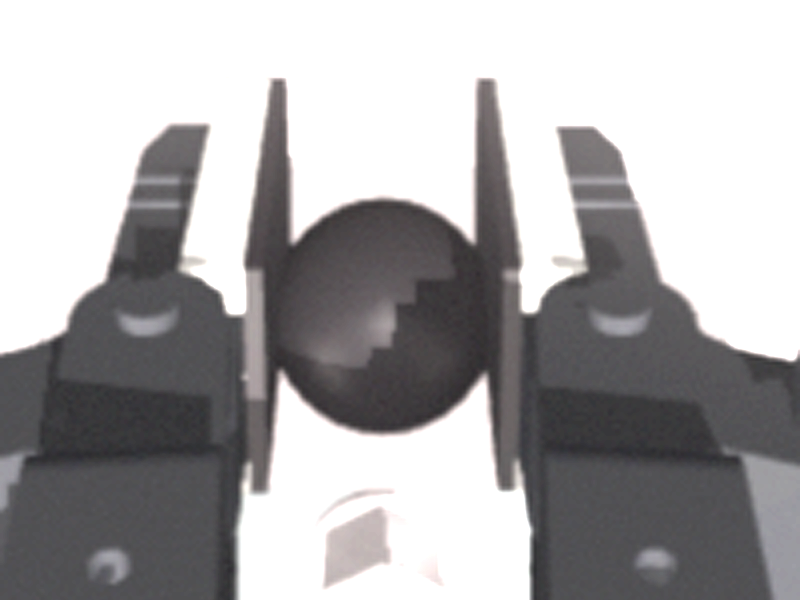

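The crop shows the ball riding at the robot-side edge of the pads, offset 8 mm and then 10 mm. My reading is that with the tool kept vertical, the ball pivoted in the pads and crept out. This time I'll start with the tool tilted slightly forward and turn it together with the cap, so the ball doesn't turn in the grip.

Request:
send_rows --series '[{"tx":0,"ty":0,"tz":-3,"wx":0,"wy":0,"wz":0,"jaw":0.4},{"tx":-3,"ty":0,"tz":-1.5,"wx":0,"wy":0,"wz":0,"jaw":0.4},{"tx":-4,"ty":0,"tz":0,"wx":0,"wy":0.175,"wz":0,"jaw":0.4},{"tx":0,"ty":0,"tz":0,"wx":0,"wy":0.175,"wz":0,"jaw":0.4},{"tx":0,"ty":0,"tz":0,"wx":0,"wy":0,"wz":0,"jaw":0.4}]'

```text
t: 8.68
tool_pos: [0.59, -0.1097, 0.171]
tool_rot: [-3.061, -0.179, -0.561]
contact_force: [-0.6, -0.1, -0.3]
opening: 0.0511
```

```bash
cat > go2.py <<'E'
# go2 x y z(grasp point target) tilt
import sys
from h import *
g=np.array([float(a) for a in sys.argv[1:4]]);th=float(sys.argv[4]);yaw=.116
ex=np.array([np.cos(yaw),np.sin(yaw),0]);zz=np.array([0,0,1.])
tz=np.sin(th)*ex-np.cos(th)*zz;tx=np.cos(th)*ex+np.sin(th)*zz;G=np.array([tx,np.cross(tz,tx),tz]).T
o=ctrl.get_obs();M=Rn.from_rotvec(o["tool_rot"]).as_matrix();p=o["tool_pos"]
print("t",o["t"],"grasp pt",(p-.008*M[:,2]).round(4),"F",o["contact_force"].round(2),"open",round(o["opening"],4),"q",o["q"].round(2))
print("shift cm",(M.T@(g+.008*tz-p)*100).round(2),"turn",Rn.from_matrix(M.T@G).as_rotvec().round(3),"dGrasp world mm",((g-(p-.008*M[:,2]))*1000).round(1))
E
python3 go2.py .5896 -.1093 .0875 .35
python3 - <<'E'
from h import *
ci=ctrl.camera_info("wrist");im=ctrl.get_image("wrist");cv2.imwrite("pics/w10.png",im[:,:,::-1]);np.savez("w10.npz",**ci)
print(proj(ci,np.array([.5896,-.1093,.0872])))
E
```

```text
t 8.675 grasp pt [ 0.5872 -0.11    0.1785] F [-0.58 -0.1  -0.35] open 0.0511 q [-0.39 -0.15  1.96  0.21  1.02  0.99]
shift cm [-3.01 -0.01  8.6 ] turn [-0.003 -0.013  0.   ] dGrasp world mm [  2.4   0.7 -91. ]
[314.73869352 304.73063276]
```

View pics/w10.png

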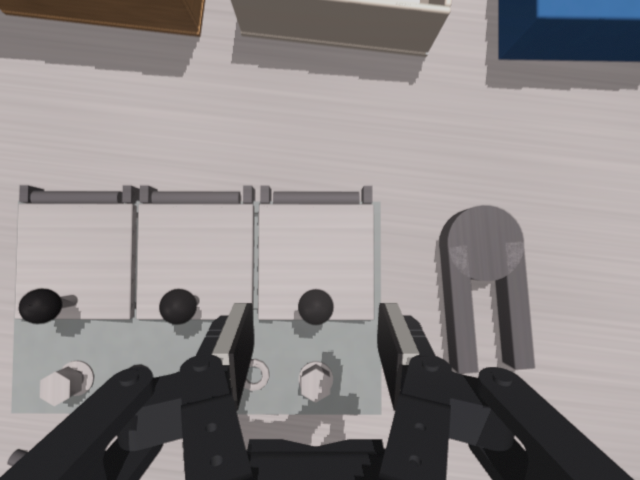

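All caps are shut, and the right knob at (316,307) is within 3 px of the prediction (315,305). I'll descend now.

Request:
send_rows --series '[{"tx":-1.2,"ty":0,"tz":3.5,"wx":0,"wy":0,"wz":0,"jaw":0.4},{"tx":-1.1,"ty":0,"tz":3,"wx":0,"wy":0,"wz":0,"jaw":0.4},{"tx":-0.3,"ty":0,"tz":1,"wx":0,"wy":0,"wz":0,"jaw":0.4},{"tx":0,"ty":0,"tz":0,"wx":0,"wy":0,"wz":0,"jaw":0.4}]'

```text
t: 9.22
tool_pos: [0.602, -0.1108, 0.0978]
tool_rot: [-3.064, -0.187, -0.568]
contact_force: [0.2, -0.5, 0.5]
opening: 0.0511
```

```bash
python3 go2.py .5896 -.1093 .0875 .35
```

```text
t 9.225 grasp pt [ 0.5992 -0.1112  0.1053] F [ 0.17 -0.52  0.47] open 0.0511 q [-0.38 -0.04  1.99  0.22  0.88  0.95]
shift cm [-1.51 -0.3   1.33] turn [ 0.    -0.016  0.006] dGrasp world mm [ -9.6   1.9 -17.8]
```

Request:
send_rows --series '[{"tx":-1.0,"ty":-0.3,"tz":0,"wx":0,"wy":-0.01,"wz":0,"jaw":0.4},{"tx":-0.5,"ty":0,"tz":0.7,"wx":0,"wy":0,"wz":0,"jaw":0.4},{"tx":0,"ty":0,"tz":0.5,"wx":0,"wy":0,"wz":0,"jaw":0.4},{"tx":0,"ty":0,"tz":0,"wx":0,"wy":0,"wz":0,"jaw":0.4}]'

```text
t: 9.72
tool_pos: [0.5938, -0.1097, 0.0843]
tool_rot: [-3.069, -0.188, -0.559]
contact_force: [0.8, -0.4, 0.4]
opening: 0.051
```

```bash
python3 go2.py .5896 -.1093 .0875 .35
```

```text
t 9.725 grasp pt [ 0.591  -0.11    0.0917] F [ 0.79 -0.39  0.39] open 0.051 q [-0.38 -0.03  2.01  0.22  0.86  0.95]
shift cm [-0.28 -0.09  0.35] turn [ 0.003 -0.01   0.007] dGrasp world mm [-1.4  0.7 -4.2]
```

Request:
send_rows --series '[{"tx":-0.35,"ty":-0.1,"tz":0.4,"wx":0,"wy":0,"wz":0,"jaw":0.4},{"tx":0,"ty":0,"tz":0,"wx":0,"wy":0,"wz":0,"jaw":0.4}]'

```text
t: 9.98
tool_pos: [0.5917, -0.1089, 0.0791]
tool_rot: [-3.069, -0.188, -0.559]
contact_force: [0.7, -0.7, 0.3]
opening: 0.0516
```

```bash
python3 go2.py .5896 -.1093 .0875 .35
cat > wb.py <<'E'
import sys
from h import *
ci=ctrl.camera_info("wrist");o=ctrl.get_obs();im=ctrl.get_image("wrist")[:,:,::-1].copy();cv2.imwrite(f"pics/{sys.argv[1]}.png",im)
M=Rn.from_rotvec(o["tool_rot"]).as_matrix();p=o["tool_pos"]
print("grasp pt px",proj(ci,p-.008*M[:,2]),"knob shut px",proj(ci,np.array([.5896,-.1093,.0875])))
cv2.imwrite(f"pics/{sys.argv[1]}c.png",cv2.convertScaleAbs(cv2.resize(im[260:440,220:420],None,fx=3,fy=3,interpolation=cv2.INTER_CUBIC),alpha=2.))
E
python3 wb.py w11
```

```text
t 9.975 grasp pt [ 0.5889 -0.1093  0.0866] F [ 0.65 -0.67  0.25] open 0.0516 q [-0.38 -0.03  2.02  0.22  0.85  0.95]
shift cm [ 0.09  0.01 -0.06] turn [ 0.003 -0.01   0.007] dGrasp world mm [ 0.7 -0.   0.9]
grasp pt px [314.53334412 342.16839569] knob shut px [314.88034407 340.90472791]
```

View pics/w11c.png

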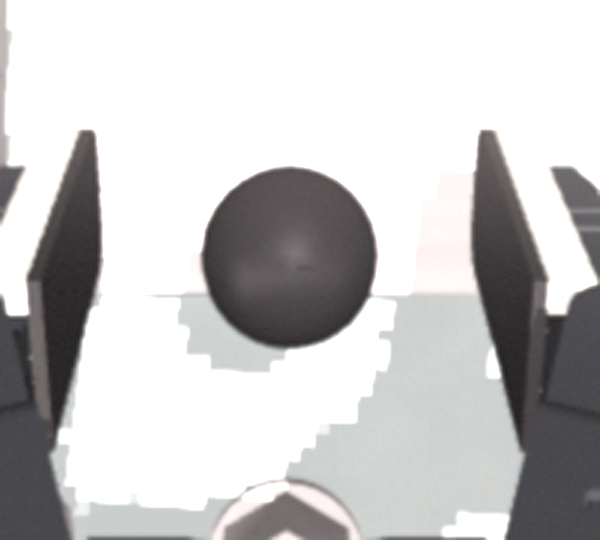

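The ball centre is at about (316,346) and the grasp point at (315,342), so it is centred to about 1.5 mm. I'll grip it.

Request:
send_rows --series '[{"tx":-0.1,"ty":0,"tz":0,"wx":0,"wy":0,"wz":0,"jaw":0.75},{"tx":0,"ty":0,"tz":0,"wx":0,"wy":0,"wz":0,"jaw":1},{"tx":0,"ty":0,"tz":0,"wx":0,"wy":0,"wz":0,"jaw":1},{"tx":0,"ty":0,"tz":0,"wx":0,"wy":0,"wz":0,"jaw":1}]' --squeeze 50

```text
t: 10.52
tool_pos: [0.5911, -0.1093, 0.0796]
tool_rot: [-3.069, -0.188, -0.561]
contact_force: [-0.3, 0.4, 0.6]
opening: 0.0189
```

```bash
python3 go2.py .5896 -.1093 .0875 .35; python3 wb.py w12
python3 - <<'E'
from h import *
o=ctrl.get_obs();M=Rn.from_rotvec(o["tool_rot"]).as_matrix();p=o["tool_pos"]
ex=np.array([.9933,.1157,0]);ax=np.array([-.1157,.9933,0])
h=np.r_[np.array([.58962,-.10929])+.067*ex[:2],.054]
for d in(.1,.15):
  Q=Rn.from_rotvec(ax*d).as_matrix();print(d,"shift cm",(M.T@(h+Q@(p-h)-p)*100).round(2),"turn",(M.T@ax*d).round(3))
E
```

```text
t 10.525 grasp pt [ 0.5883 -0.1096  0.0871] F [-0.26  0.35  0.62] open 0.0189 q [-0.38 -0.03  2.02  0.22  0.85  0.94]
shift cm [ 0.13 -0.02  0.01] turn [ 0.003 -0.011  0.007] dGrasp world mm [1.3 0.3 0.4]
grasp pt px [314.57548201 342.18235287] knob shut px [314.15119882 338.87755446]
0.1 shift cm [ 0.5   0.01 -0.5 ] turn [ 0.001 -0.1   -0.   ]
0.15 shift cm [ 0.76  0.01 -0.73] turn [ 0.001 -0.15  -0.   ]
```

View pics/w12c.png

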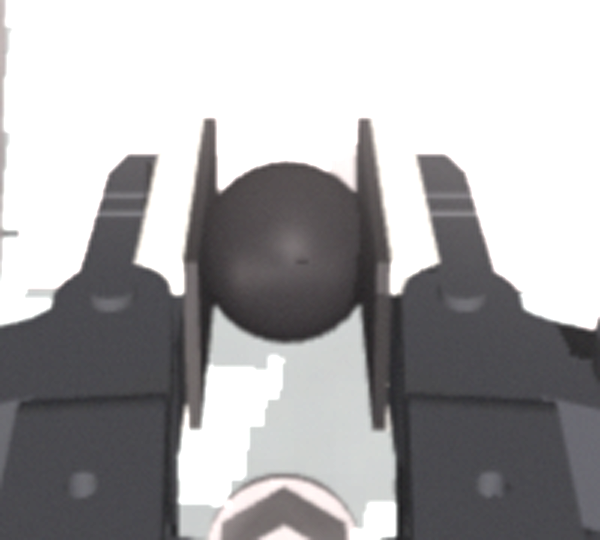

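The ball is gripped centrally at about row 344. Now I'll lift while rotating about the hinge.

Request:
send_rows --series '[{"tx":0.5,"ty":0,"tz":-0.5,"wx":0,"wy":-0.1,"wz":0,"jaw":1},{"tx":0.5,"ty":0,"tz":-0.5,"wx":0,"wy":-0.1,"wz":0,"jaw":1},{"tx":0.5,"ty":0,"tz":-0.5,"wx":0,"wy":-0.1,"wz":0,"jaw":1},{"tx":0,"ty":0,"tz":0,"wx":0,"wy":0,"wz":0,"jaw":1}]'

```text
t: 11.08
tool_pos: [0.6011, -0.1082, 0.0973]
tool_rot: [3.132, 0.189, 0.081]
contact_force: [-5.1, -0.4, 2.0]
opening: 0.0188
```

```bash
cat >> wb.py <<'E'
ex=np.array([.9933,.1157,0]);ax=np.array([-.1157,.9933,0]);h=np.r_[np.array([.58962,-.10929])+.067*ex[:2],.054]
g=p-.008*M[:,2];dx=(g-h)@ex;dz=(g-h)[2]
print("t",o["t"],"F",o["contact_force"].round(1),"open",round(o["opening"],4),"phi pos",round(np.radians(153.1)-np.arctan2(dz,dx),3),"r",round(np.hypot(dx,dz),4),"tilt",round(np.arctan2(M[:,2]@ex,-M[2,2]),3),"q",o["q"].round(2))
for ph in np.arange(0,1.3,.1):
    a=np.radians(153.1)-ph;print(round(ph,1),proj(ci,h+.0751*(np.cos(a)*ex+np.sin(a)*np.array([0,0,1]))).round(0)[1],end="; ")
s=cv2.cvtColor(im,6)[300:410,290:342];c=cv2.HoughCircles(cv2.medianBlur(cv2.cvtColor(im,6),3)[270:430,240:390],cv2.HOUGH_GRADIENT,1,100,param1=60,param2=10,minRadius=26,maxRadius=34)
print("\ncircle",None if c is None else c[0,0]+[240,270,0])
E
python3 wb.py w13
```

```text
grasp pt px [314.67641318 341.2808142 ] knob shut px [314.06981448 342.95950699]
t 11.075 F [-5.1 -0.4  2. ] open 0.0188 phi pos 0.273 r 0.0758 tilt 0.052 q [-0.31  0.12  1.8   0.02  1.18  1.14]
0.0 343.0; 0.1 344.0; 0.2 342.0; 0.3 338.0; 0.4 332.0; 0.5 323.0; 0.6 311.0; 0.7 295.0; 0.8 277.0; 0.9 256.0; 1.0 233.0; 1.1 207.0; 1.2 179.0; 
circle [316.5        340.5         33.40000153]
```

View pics/w13c.png

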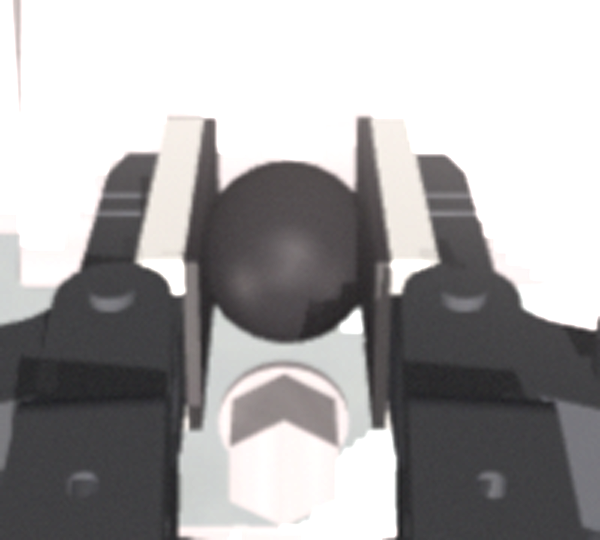

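The ball stays at the same place in the grip, at row 343. I'll continue.

Request:
send_rows --series '[{"tx":0.5,"ty":0,"tz":-0.5,"wx":0,"wy":-0.1,"wz":0,"jaw":1},{"tx":0.5,"ty":0,"tz":-0.45,"wx":0,"wy":-0.1,"wz":0,"jaw":1},{"tx":0.5,"ty":0,"tz":-0.5,"wx":0,"wy":-0.1,"wz":0,"jaw":1},{"tx":0,"ty":0,"tz":0,"wx":0,"wy":0,"wz":0,"jaw":1}]'

```text
t: 11.62
tool_pos: [0.6143, -0.1067, 0.1104]
tool_rot: [3.091, 0.184, -0.396]
contact_force: [-2.0, 0.6, 2.6]
opening: 0.0189
```

```bash
python3 wb.py w14
```

```text
grasp pt px [314.7032823  340.65460393] knob shut px [314.06226621 330.62440692]
t 11.625 F [-2.   0.6  2.6] open 0.0189 phi pos 0.542 r 0.0757 tilt -0.255 q [-0.25  0.31  1.56 -0.1   1.5   1.22]
0.0 331.0; 0.1 336.0; 0.2 340.0; 0.3 342.0; 0.4 342.0; 0.5 340.0; 0.6 336.0; 0.7 330.0; 0.8 321.0; 0.9 308.0; 1.0 293.0; 1.1 275.0; 1.2 253.0; 
circle [314.5        342.5         30.10000038]
```

View pics/w14c.png

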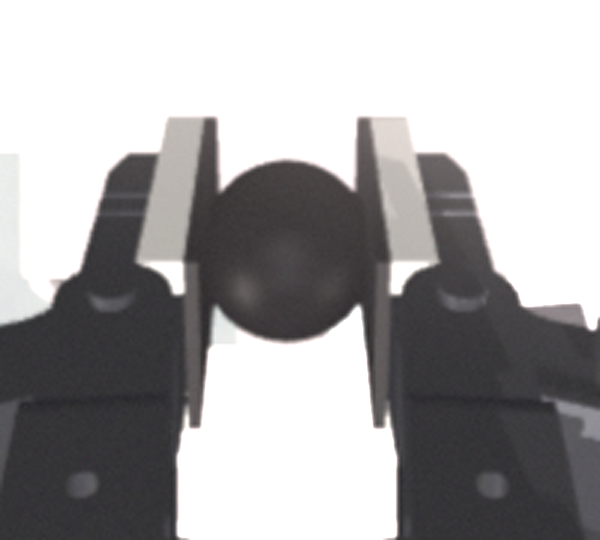

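The grip is unchanged and the angle is about 0.54 rad.

Request:
send_rows --series '[{"tx":0.5,"ty":0,"tz":-0.45,"wx":0,"wy":-0.1,"wz":0,"jaw":1},{"tx":0.5,"ty":0,"tz":-0.45,"wx":0,"wy":-0.1,"wz":0,"jaw":1},{"tx":0.5,"ty":0,"tz":-0.45,"wx":0,"wy":-0.1,"wz":0,"jaw":1},{"tx":0.5,"ty":0,"tz":-0.45,"wx":0,"wy":-0.1,"wz":0,"jaw":1},{"tx":0,"ty":0,"tz":0,"wx":0,"wy":0,"wz":0,"jaw":1}]'

```text
t: 12.3
tool_pos: [0.6392, -0.1038, 0.1222]
tool_rot: [2.931, 0.174, -0.999]
contact_force: [-0.9, 0.2, 2.4]
opening: 0.0189
```

```bash
python3 wb.py w15
```

```text
grasp pt px [314.63711766 340.2794801 ] knob shut px [314.13228709 301.78554138]
t 12.3 F [-0.9  0.2  2.4] open 0.0189 phi pos 0.939 r 0.0755 tilt -0.657 q [-0.2   0.6   1.24 -0.21  1.93  1.25]
0.0 303.0; 0.1 311.0; 0.2 318.0; 0.3 325.0; 0.4 331.0; 0.5 336.0; 0.6 340.0; 0.7 342.0; 0.8 342.0; 0.9 340.0; 1.0 337.0; 1.1 330.0; 1.2 321.0; 
circle [314.5        342.5         30.10000038]
```

View pics/w15.png

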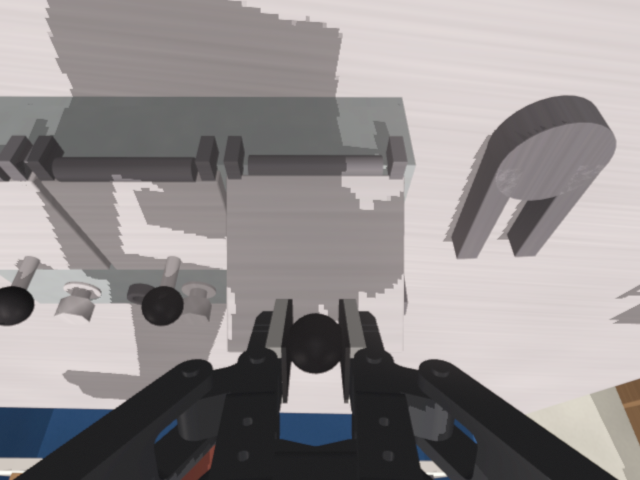

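The cap stands open, with the ball centred at (315,343). The position on the arc gives 0.94 rad and the tool has turned 1.0 rad. I'll do one settling hold and a last scene look.

Request:
send_rows --series '[{"tx":0,"ty":0,"tz":0,"wx":0,"wy":0,"wz":0,"jaw":1},{"tx":0,"ty":0,"tz":0,"wx":0,"wy":0,"wz":0,"jaw":1},{"tx":0,"ty":0,"tz":0,"wx":0,"wy":0,"wz":0,"jaw":1},{"tx":0,"ty":0,"tz":0,"wx":0,"wy":0,"wz":0,"jaw":1}]'

```text
t: 12.85
tool_pos: [0.6383, -0.1039, 0.122]
tool_rot: [2.934, 0.175, -0.992]
contact_force: [0.5, 0.6, 1.9]
opening: 0.0195
```

```bash
python3 wb.py w16; python3 arc.py s16
```

```text
grasp pt px [314.67255275 340.30553784] knob shut px [314.21323003 301.85547298]
t 12.85 F [0.5 0.6 1.9] open 0.0195 phi pos 0.926 r 0.0755 tilt -0.652 q [-0.2   0.6   1.25 -0.2   1.92  1.25]
0.0 303.0; 0.1 311.0; 0.2 318.0; 0.3 325.0; 0.4 331.0; 0.5 336.0; 0.6 339.0; 0.7 341.0; 0.8 342.0; 0.9 340.0; 1.0 336.0; 1.1 329.0; 1.2 320.0; 
circle [316.5        340.5         32.29999924]
12.95 F [0.7 1.3 2.3] open 0.018891934602941054 rel hinge -0.013065175293153776 0.0743838485574938 r 0.07552255114642917 phi 0.927431010557628 lat -0.00020321424145218071 rot [ 2.93409597  0.17490882 -0.99256233]
```

View pics/s16.png

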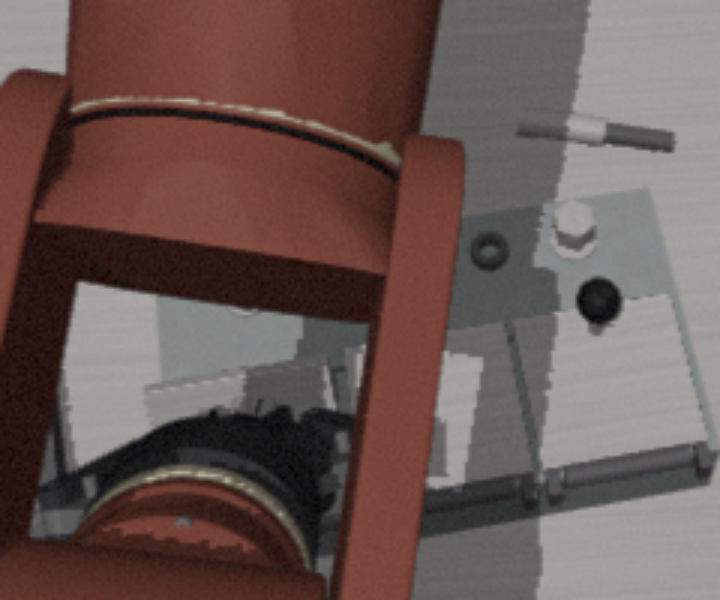

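The raised cap edge runs from (145,386) to (325,357), matching the roughly 0.9 rad prediction of (141,386) to (325,355). The middle and left caps are shut and nothing else has been moved.

```bash
python3 -c "
from station import ctrl
print(ctrl.finish_job(),ctrl.get_obs()['opening'])"
```

```text
the job is handed in; nothing more can be done
the job is handed in; nothing more can be done
```

The right bolt was the loose one; I pushed it fully down and handed the job in at about 13 s with the right cap held open in the gripper. No verdict is reported.

- **Bolt:** it gave way at about 2 N, sank about 8 mm and stopped at 25 N. The camera then showed its head clearly lower than the other two. I tapped only this bolt, since it was the first one I tried. In the last pictures the arm hid it.
- **First lift failed:** with the tool held vertical, the ball crept to the edge of the pads and slipped out, and the cap fell shut. By then the tool's position read 0.98 rad but the camera only about 0.83.
- **Second lift held:** I gripped again with the tool tilted and turned it together with the cap, and the ball did not shift in the grip.
- **Last checks:** the position on the arc gave 0.93 rad. The cap's raised edge in the scene picture was within a few pixels of where it should be at 0.9 rad. The arm was still, with the ball centred between the pads.
- **Finger opening:** it read 19 mm on the 22 mm ball both times. I put this down to soft pads and did not check it.
- **Other caps and pieces:** the left and middle caps looked shut, and I saw no loose piece displaced, though the arm hid some of the area at the end.

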